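Close a jeweller's rolling mill down to its marked setting

ROBOT

A 7-joint arm with a two-finger parallel gripper is mounted at the origin on the work surface. World frame = base frame: x ahead of the robot, y to its left, z up, the work surface at z = 0. Lengths are in m, angles in rad, forces in N, time in s.
With the tool pointing down it reaches from about 0.425 to 0.925 m from the base axis. Payload 6.8 kg.
Tool frame: the origin (TCP) lies at the very end of the fingers, on their centre line; the grasp point (between the pads) lies bot.grip_depth behind it (bot.grip_depth is the distance from the TCP to the grasp point, in m); z points along the fingers, y is the line along which they close (so a half turn about z gives the same grasp; the last joint's range is limited). The gripper opens to 85 mm and grips with 20 to 120 N. Pads are 22 mm wide; open, the fingers measure 114 mm over their backs; the gripper's body (76 mm by 85 mm) begins 54 mm behind the grasp point. The pads swing forward as they close: fully open they stand 13 mm farther back than shut.
Start: joints at [1.04, 0.477, 0.022, 1.555, -0.011, 1.109, -0.083], TCP at [0.277, -0.616, 0.208] pointing down, gripper open.
Joint ranges: [-2.96, 2.96], [-0.34, 2.1], [-1.41, 1.46], [0.24, 2.44], [-1.37, 4.51], [0.17, 1.92], [-2.96, 2.96]. Speed limits (rad/s): [2.39, 2.39, 3.14, 3.14, 3.14, 3.14, 3.14].

INTERFACE

Orientations are given as a unit quaternion [w, x, y, z].
In Python, from station import bot gives the robot as it stands.
- The arm moves only by the tool send_rows, never from a script. Its arguments are lists of equal length, an entry for each row: "slide": the shift along the tool's x, y, z in mm, a list of three; "roll": the turn about the tool's z in degrees; "claw": the opening, from 0 (shut) to 1 (fully open). A call has exactly 8 rows; each row is the pose to reach, as a shift and turn from the pose commanded when the call began, along the tool's axes at that moment; what a row does not reach only later rows make up. A row lasts 1/12 s, in which the tool goes at most 41.7 mm and 7.16 degrees, less where a joint would pass 70% of its speed; a pose out of reach is approached as far as the arm can. A call with a gripper value outside its range is refused whole. The fingers move at their own pace and stop on an object; "force" is the grip in N (left out, the last holds). Time passes only in rows, so rows that repeat a pose let the fingers close, or fill a call up. It gives the time, the measured TCP pose, the force, the opening and the grip force at its end, in the units of the state.
- bot.get_obs(): the state, without advancing time (a new reading comes with each control period).
- bot.read_camera(name): name is "scene" or "top"; returns the picture (480x640x3 uint8, red, green, blue); there is no depth.
- bot.camera_model(name): a dict with "camera_matrix" (3x3 intrinsics, pixels), "D" ([k1, k2, p1, p2, k3] as OpenCV has them; the pictures are not rectified), "camera_from_world" (4x4, takes a point from world to camera coordinates). Camera axes: x right, y down, z forward; pixel columns grow to the right and rows downward; lengths in m; the calibration is good to about 2 mm. A picture is of the moment at which its call begins. camera_model takes no time and is no camera call.
- bot.hand_in(): hands the job in; it is judged then, once.
The state is a dict: "t": time; "q": joint angles; "joint_vel": joint speeds; "joint_torque": joint torques, N m; "eef_pos": TCP position; "tool_rot": TCP orientation; "contact_force": force on the tool from outside, world axes, zero at the start; "torque": the same for the moment, N m; "gripper_width": opening from 0.0 (shut) to 1.0 (fully open); "grasp_force": force on a finger pad.
Only numpy, scipy, OpenCV 4.12 (cv2) and the standard library are available. Lean on these libraries where they do the work, as an engineer would, in place of code of your own. Each camera call takes 0.05 s, during which the arm holds its last target. There are 200 camera calls.

TASK

Set the gap of the small rolling mill for the next pass: with one closed fingertip push an arm of the T-bar handle on top of the mill clockwise (seen from above) until the handle's pointer stands at the long line of the dial, nearer to it than half a division. Come to the line from the open side and do not wind past it by a division or more, push gently without gripping the bar, and leave the hammer, the jar, the grey box and the metal strip where they lie. Then take the finger clear.

Things in the scene. Friction and masses are not known exactly. Their poses are not given: they have to be found in the camera images.
- mill: Bench rolling mill, blue painted cast iron, bolted down, turned up to 0.35 rad. Base 150 (x) by 200 mm (y); top plate and gear guard up to 234 mm above the bench; a crank on its +y side reaches x +175, y +257 mm at 85 mm height. Origin: centre of the underside, on the vertical axis of the T-bar; z up; -x side towards the robot.
- tbar: Handle on the mill, turns about the vertical axis; clockwise from above closes the rolls. Friction 0.2 N m: stays where left, no spring. Origin on the axis, 240 mm above the bench, x along the pointer. Hub 30 mm wide, top 286 mm. Steel bar 12 mm thick along y, centre line 268 mm above the bench, free to push from 64 to 80 mm from the axis; a black 26 mm ball at each end; either arm may be pushed.
- pointer_tip (a point): Tip of the pointer, 50 mm from the axis: a flat dark steel finger fixed to the handle's hub, square to the bar, 3 mm thick, 12 mm wide narrowing to 5 mm, 4 to 7 mm above the dial (top 247 mm above the bench).
- ball_a (a point): Centre of the black ball at the +y end of the T-bar, 95 mm from the axis, 268 mm above the bench.
- ball_b (a point): Centre of the black ball at the -y end of the T-bar, 95 mm from the axis, 268 mm above the bench.
- dial: White dial disc, 128 mm wide, 6 mm thick, fixed on the mill under the handle; origin on the same axis, 234 mm above the bench; its x axis points along the long line. 30 divisions: short thin black lines and one long thick one (16 by 4 mm), at the rim; outside it a 12 mm thumb screw to 76 mm from the axis. At the start the pointer is 1.0 to 2.85 rad anticlockwise of it, seen from above.
- mark (a point): On the long line of the dial's top face, 3 mm from its inner end, 50 mm from the axis: where the pointer tip should be.
- hammer: Loose hammer, 220 mm long, lying on the bench on the mill's -y side; origin about the middle of its length, on the bench.
- gift_box: Loose open grey gift box, 85 by 85 by 35 mm, on the bench; origin at the centre of its underside.
- jar: Loose closed jar, 52 mm across, 60 mm tall, on the bench; origin at the centre of its underside.
- strip: Loose flat steel-grey metal strip, 120 by 16 by 5 mm, on the bench between mill and robot; origin at the centre of its underside.

How it is judged:
On the way:
1. a finger pushes the T-bar (contact force between the fingers and tbar above 0.5 N), for 0.1 s.
At the end, for the whole second after the job is handed in: The pointer tip stands within 5.2 mm (half a division) of its place at the dial's long line, 50 mm from the axis, the T-bar is at rest, and hammer, grey box, jar and strip are within 20 mm of where they lay (horizontal distance between pointer_tip and mark below 0.0052 m and angular speed of tbar below 0.05 rad/s and distance of each of hammer, gift_box, jar, strip from where it was at the start of the episode below 0.02 m); the robot touches nothing.
It fails at once if the pointer was wound past the long line by a division (10.4 mm at its tip) or more (y of pointer_tip in the frame of dial below -0.0104 m).
It fails at once if the T-bar was gripped or pushed hard (over 25 N) (contact force between the fingers and tbar above 25 N).
It fails at once if the hammer, grey box, jar or strip was moved or lifted by more than 20 mm (distance of any of hammer, gift_box, jar, strip from where it was at the start of the episode above 0.02 m).
It also fails if it takes over 45 s, if anything falls off the work surface, if the arm or the gripper's body presses on something with over 40 N, if the wrist force passes 120 N, or if a joint passes its speed limit or range.

## Working session

There is one attempt and no reset: what is moved stays moved. The work goes in short steps, Python scripts to look and compute and a tool call to move; the robot and the scene stay as the last step left them, time stands still between calls to the robot, and variables do not carry over. Pictures are saved under pics/ and viewed, at most 10 in all, crops included, and the job is handed in when it is done.

Besides the shell and the picture viewer there is one more tool, called after ">>>" as name(argument=value, ...), one argument or row to a line, values as JSON. send_rows: Moves the arm, as the interface text tells. Its arguments: {"type":"object","properties":{"slide":{"type":"array","items":{"type":"array","items":{"type":"number"}}},"roll":{"type":"array","items":{"type":"number"}},"claw":{"type":"array","items":{"type":"number"}},"force":{"type":"number"}},"required":["slide","roll","claw"]}

```bash
mkdir -p pics; cat > h.py <<'E'
import numpy as np,cv2
from station import bot
def save(n,tag,crop=None,s=1):
    im=bot.read_camera(n)[:,:,::-1].copy()
    cv2.imwrite(f'pics/{tag}_full.png',im)
    if crop: x0,y0,x1,y1=crop; im=cv2.resize(im[y0:y1,x0:x1],None,fx=s,fy=s,interpolation=cv2.INTER_CUBIC)
    cv2.imwrite(f'pics/{tag}.png',im)
def proj(n,P):
    m=bot.camera_model(n);T=np.array(m['camera_from_world'])
    return cv2.projectPoints(np.array(P,float).reshape(-1,3),cv2.Rodrigues(T[:3,:3])[0],T[:3,3],np.array(m['camera_matrix']),np.array(m['D'],float))[0].reshape(-1,2)
def ray(n,uv):
    m=bot.camera_model(n);T=np.array(m['camera_from_world']);K=np.array(m['camera_matrix'])
    p=cv2.undistortPoints(np.array(uv,float).reshape(-1,1,2),K,np.array(m['D'],float)).reshape(-1,2)
    d=np.c_[p,np.ones(len(p))]@T[:3,:3]; return -T[:3,:3].T@T[:3,3],d
def atz(n,uv,z):
    c,d=ray(n,uv);z=np.broadcast_to(z,len(d));return c+d*((z-c[2])/d[:,2])[:,None]
def tri(uv1,uv2,a='scene',b='top'):
    c1,d1=ray(a,uv1);c2,d2=ray(b,uv2);o=[]
    for x,y in zip(d1,d2):
        s=np.linalg.lstsq(np.c_[x,-y],c2-c1,rcond=None)[0];p,q=c1+s[0]*x,c2+s[1]*y;o.append([*(p+q)/2,np.linalg.norm(p-q)])
    return np.array(o)
E
python3 - <<'E'
from h import *
save('scene','s0');save('top','t0')
np.set_printoptions(precision=4,suppress=True)
for n in('scene','top'): print(ray(n,[[320,240]]))
o=bot.get_obs();print(o['eef_pos'],o['tool_rot'],bot.grip_depth,o['t'])
E
```

```text
(array([ 1.2301, -0.4356,  0.8316]), array([[-0.6654,  0.425 , -0.6138]]))
(array([ 0.3811, -0.0023,  1.201 ]), array([[ 0.1146,  0.0022, -0.9935]]))
[ 0.2767 -0.6151  0.207 ] [-0.0008  0.9777  0.2098 -0.0003] 0.0187 0.1
```

View pics/s0.png

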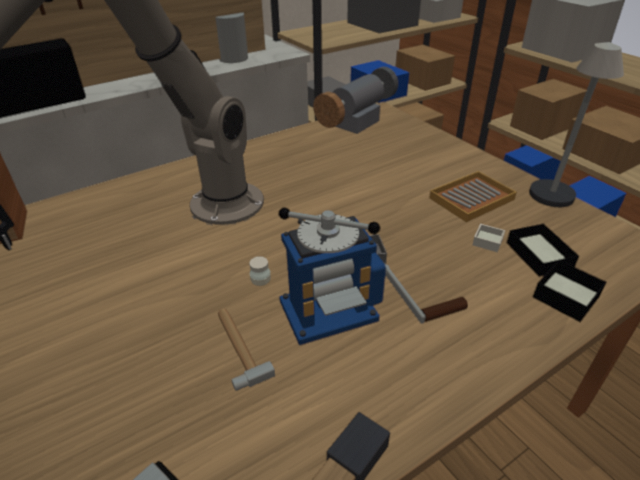

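View pics/t0.png

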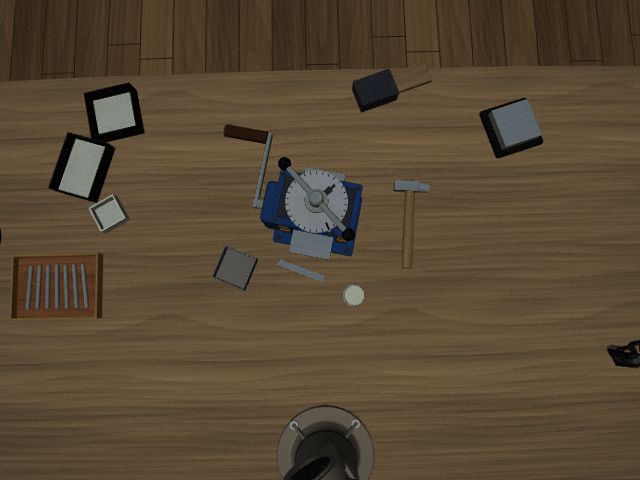

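The scene view shows the mill with balls at about (284,213) and (374,228). In the top view the balls are at (285,163) and (348,234), with the hub near (316,199). I'll enlarge the dial.

```bash
python3 - <<'E'
import cv2
for n,(x0,y0,x1,y1),s in (('t0',(265,145,365,250),5.5),('s0',(265,190,395,260),6)):
    im=cv2.imread(f'pics/{n}.png')[y0:y1,x0:x1];cv2.imwrite(f'pics/{n}c.png',cv2.resize(im,None,fx=s,fy=s,interpolation=cv2.INTER_CUBIC))
E
```

```text
(no output)
```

View pics/t0c.png

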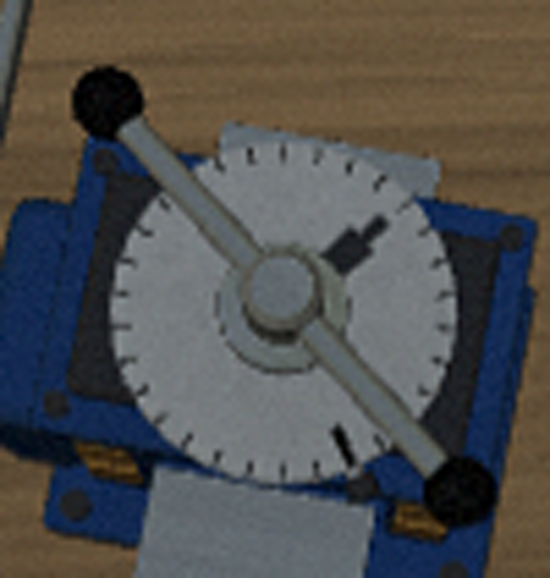

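View pics/s0c.png

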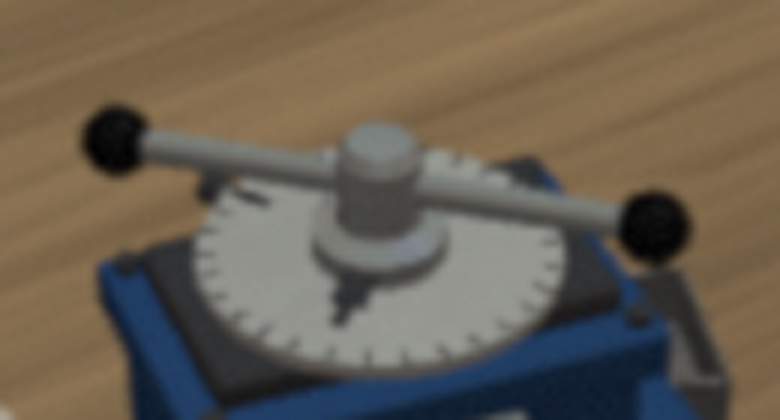

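The top crop puts the balls at (108,102) and (460,490), the pointer tip at (382,222), and the long line from (336,428) to (350,465). The thumb screw is at (363,485). The scene crop puts the balls at (115,140) and (655,227), the tip at (338,322), and the line from (265,202) to (235,188).

```bash
python3 - <<'E'
from h import *
np.set_printoptions(precision=4,suppress=True)
f=lambda p,s,o:(np.array(p,float)+.5)/s-.5+o
T=f([[460,490],[108,102],[382,222],[336,428],[350,465],[282,290]],5.5,[265,145])
S=f([[115,140],[655,227],[338,322],[265,202],[235,188],[380,140]],6,[265,190])
X=tri(S,T);print(X)
c=X[:2,:3].mean(0);print('axis',c, np.linalg.norm(X[0,:3]-X[1,:3])/2)
for nm,uv,n in(('top',T,'top'),('scene',S,'scene')):
    P=atz(n,uv,[.268,.268,.247,.240,.240,.286]);ax=P[:2].mean(0)[:2];r=P[:,:2]-ax
    print(nm,ax,np.hypot(*r.T),np.arctan2(r[:,1],r[:,0]))
for n,uvs in(('top',[[353,295],[235,268],[300,270],[405,190]]),): print(atz(n,uvs,[.06,.02,.005,.02]))
E
```

```text
[[ 0.4993 -0.0567  0.2679  0.0021]
 [ 0.6445  0.0669  0.2674  0.0007]
 [ 0.6029 -0.0321  0.2437  0.0015]
 [ 0.527  -0.0133  0.2401  0.0017]
 [ 0.5133 -0.0178  0.2399  0.0011]
 [ 0.5704  0.0057  0.284   0.0002]]
axis [0.5719 0.0051 0.2676] 0.09533411848811221
top [0.5721 0.0057] [0.0949 0.0949 0.0479 0.0483 0.0629 0.0022] [-2.4374  0.7042 -0.884  -2.7542 -2.767  -3.1287]
scene [0.572  0.0041] [0.0957 0.0957 0.052  0.049  0.0629 0.0008] [-2.4386  0.703  -0.8549 -2.7609 -2.7754  0.0697]
[[ 0.38   -0.0745  0.06  ]
 [ 0.4532  0.2112  0.02  ]
 [ 0.4452  0.0519  0.005 ]
 [ 0.6381 -0.2157  0.02  ]]
```

>>> send_rows(
  slide=[
    [0,0,-40],
    [0,0,-80],
    [0,0,-120],
    [20,-18,-150],
    [45,-40,-150],
    [75,-65,-150],
    [105,-92,-150],
    [135,-118,-150],
  ],
  roll=[0,-7,-14,-21,-28,-35,-42,-49],
  claw=[0,0,0,0,0,0,0,0],
  force=20,
)

```text
t: 0.77
eef_pos: [0.3519, -0.4507, 0.3576]
tool_rot: [-0.0, 0.801, 0.599, -0.0]
contact_force: [1.7, 0.3, 0.7]
gripper_width: 0.003
grasp_force: 0.0
```

```bash
cat >> h.py <<'E'
AX=np.array([.572,.005])
def pose():
    from scipy.spatial.transform import Rotation as R
    o=bot.get_obs();q=o['tool_rot'];M=R.from_quat([q[1],q[2],q[3],q[0]]).as_matrix()
    return np.array(o['eef_pos']),M,o
def goto(P,a):
    p,M,o=pose();d=M.T@(np.array(P)-p)*1000;c=np.degrees(np.arctan2(M[1,0],M[0,0]))
    print('pos',p.round(4),'xang',c.round(1),'tilt',M[2].round(3),'F',np.round(o['contact_force'],1),'t',round(o['t'],2),'q7',round(o['q'][6],2));print('slide',d.round(1),'roll',round((c-a+180)%360-180,1))
def at(bar,r,off,z):
    b=np.radians(bar);u=np.array([np.cos(b),np.sin(b)]);return [*(AX+r*u+off*np.array([-u[1],u[0]])),z]
E
python3 -c "
from h import *
goto(at(40.3,.066,.042,.357),130.3)"
```

```text
pos [ 0.3519 -0.4507  0.3576] xang 73.5 tilt [ 0. -0. -1.] F [1.7 0.3 0.7] t 0.77 q7 0.47
slide [577.6  83.1   0.6] roll -56.8
```

>>> send_rows(
  slide=[
    [36,5,0],
    [74,10,0],
    [112,16,0],
    [150,22,0],
    [188,27,0],
    [226,33,0],
    [264,38,0],
    [300,43,0],
  ],
  roll=[-5,-10,-15,-20,-25,-30,-35,-40],
  claw=[0,0,0,0,0,0,0,0],
)

```text
t: 1.43
eef_pos: [0.4797, -0.1756, 0.3578]
tool_rot: [-0.0, 0.548, 0.836, -0.0]
contact_force: [-0.1, -0.9, 0.4]
gripper_width: -0.002
grasp_force: 0.0
```

```bash
python3 -c "
from h import *
goto(at(40.3,.066,.042,.357),130.3)"
```

```text
pos [ 0.4797 -0.1756  0.3578] xang 113.5 tilt [ 0. -0. -1.] F [-0.1 -0.9  0.4] t 1.43 q7 0.58
slide [188.1 207.7   0.7] roll -16.8
```

>>> send_rows(
  slide=[
    [28,31,0],
    [56,62,0],
    [84,93,0],
    [112,124,0],
    [140,155,0],
    [165,182,0],
    [188,208,0],
    [188,208,0],
  ],
  roll=[-2,-4,-6,-8,-10,-13,-17,-17],
  claw=[0,0,0,0,0,0,0,0],
)

```text
t: 2.1
eef_pos: [0.5967, 0.0855, 0.3571]
tool_rot: [-0.001, 0.415, 0.91, 0.002]
contact_force: [-1.3, 0.9, -0.7]
gripper_width: 0.003
grasp_force: 0.0
```

```bash
python3 -c "
from h import *
goto(at(40.3,.066,.042,.256),130.3)
save('scene','s1',(250,130,410,250),5)"
```

```text
pos [0.5967 0.0855 0.3571] xang 131.0 tilt [ 0.004  0.003 -1.   ] F [-1.3  0.9 -0.7] t 2.1 q7 0.3
slide [ -3.8  -5.2 101.1] roll 0.7
```

View pics/s1.png

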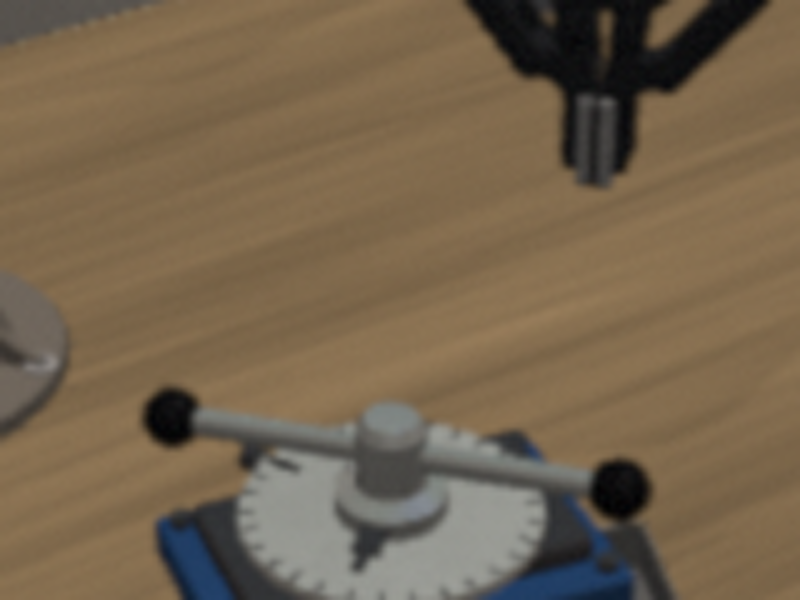

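The shut fingertip hangs at crop (595,180), behind and above the +y ball at (620,487), and the space below it is free. Next I'll lower it.

>>> send_rows(
  slide=[
    [0,-3,20],
    [0,-4,40],
    [-1,-4,60],
    [-1,-4,80],
    [-1,-4,95],
    [-1,-4,101],
    [-1,-4,101],
    [-1,-4,101],
  ],
  roll=[0,0,0,0,0,0,0,0],
  claw=[0,0,0,0,0,0,0,0],
)

```text
t: 2.82
eef_pos: [0.5941, 0.0729, 0.2573]
tool_rot: [0.0, 0.421, 0.907, -0.0]
contact_force: [0.5, -0.2, 0.3]
gripper_width: 0.002
grasp_force: 0.0
```

```bash
cat >> h.py <<'E'
def arc(b1,r=.066,off=.018,z=.256,n=8):
    "rows from here to bar angle b1, finger at offset off behind the bar"
    p,M,o=pose();c=np.degrees(np.arctan2(M[1,0],M[0,0]));b0=c-90
    u=p[:2]-AX;off0=-u[0]*np.sin(np.radians(b0))+u[1]*np.cos(np.radians(b0));r0=np.hypot(*u)
    print('b0',b0.round(1),'off0',off0.round(4),'rad along',(u@[np.cos(np.radians(b0)),np.sin(np.radians(b0))]).round(4),'F',np.round(o['contact_force'],1),'z',p[2].round(4),'t',round(o['t'],2))
    for k in range(1,n+1):
        b=b0+(b1-b0)*k/n; d=M.T@(np.array(at(b,r,off0+(off-off0)*k/n,z))-p)*1000
        print(d.round(0).astype(int).tolist(),round(b0-b,1))
E
python3 -c "
from h import *
arc(40.3,off=.018)"
```

```text
b0 40.2 off0 0.0376 rad along 0.0607 F [ 0.5 -0.2  0.3] z 0.2573 t 2.82
[-2, 5, 1] -0.0
[-5, 5, 1] -0.0
[-7, 5, 1] -0.1
[-10, 5, 1] -0.1
[-12, 5, 1] -0.1
[-15, 5, 1] -0.1
[-17, 5, 1] -0.1
[-19, 5, 1] -0.1
```

>>> send_rows(
  slide=[
    [-4,3,1],
    [-8,5,1],
    [-12,5,1],
    [-15,5,1],
    [-17,5,1],
    [-19,5,1],
    [-20,5,1],
    [-21,5,1],
  ],
  roll=[0,0,0,0,0,0,0,0],
  claw=[0,0,0,0,0,0,0,0],
)

```text
t: 3.48
eef_pos: [0.6114, 0.0608, 0.2559]
tool_rot: [-0.0, 0.421, 0.907, -0.0]
contact_force: [-0.8, -0.6, -0.1]
gripper_width: 0.002
grasp_force: 0.0
```

```bash
python3 -c "
from h import *
arc(20.3,off=.017)"
```

```text
b0 40.2 off0 0.0171 rad along 0.0662 F [-0.8 -0.6 -0.1] z 0.2559 t 3.48
[-3, 1, 0] 2.5
[-6, 1, 0] 5.0
[-9, 2, 0] 7.5
[-12, 2, 0] 10.0
[-15, 2, 0] 12.5
[-18, 2, 0] 14.9
[-21, 2, 0] 17.4
[-24, 2, 0] 19.9
```

>>> send_rows(
  slide=[
    [-3,1,0],
    [-6,1,0],
    [-9,2,0],
    [-12,2,0],
    [-15,2,0],
    [-18,2,0],
    [-21,2,0],
    [-24,2,0],
  ],
  roll=[2.5,5,7.5,10,12.5,15,17.5,20],
  claw=[0,0,0,0,0,0,0,0],
)

```text
t: 4.15
eef_pos: [0.6284, 0.0439, 0.2559]
tool_rot: [-0.0, 0.573, 0.82, -0.0]
contact_force: [-0.0, -0.6, 0.3]
gripper_width: 0.0
grasp_force: 0.0
```

```bash
python3 -c "
from h import *
save('scene','s2',(250,170,410,290),5);save('top','t2')
arc(-4,off=.017)"
```

```text
b0 20.2 off0 0.0166 rad along 0.0664 F [ 0.5 -0.   0.4] z 0.2559 t 4.25
[-3, 0, 0] 3.0
[-7, 1, 0] 6.0
[-10, 1, 0] 9.1
[-14, 2, 0] 12.1
[-18, 2, 0] 15.1
[-21, 2, 0] 18.1
[-25, 1, 0] 21.1
[-28, 1, 0] 24.2
```

View pics/s2.png

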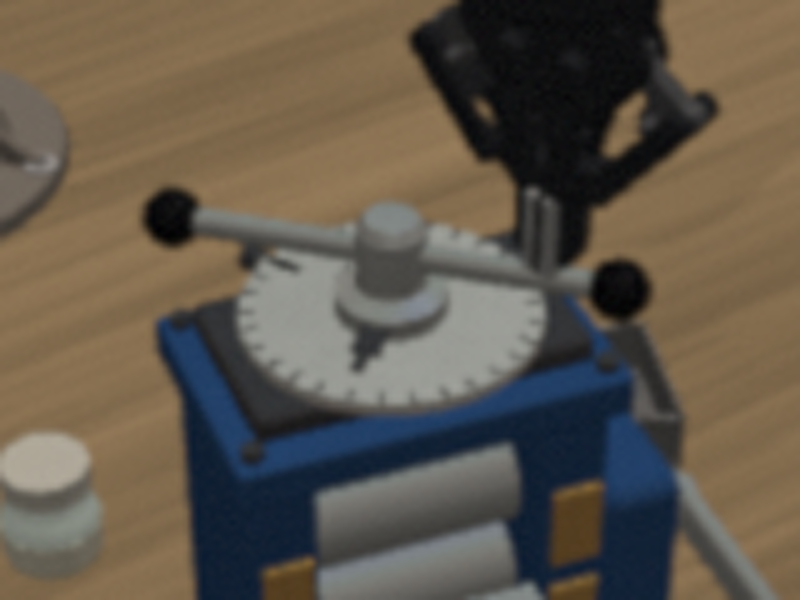

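The balls, at crop (172,215) and (620,287), have not moved, yet the finger appears at the bar near (540,265). I'll check that against the projection and the top picture.

```bash
python3 -c "
from h import *
p,M,o=pose();print(p)
for n in('scene','top'):print(n,proj(n,[p,at(40.3,.066,0,.268),at(20.3,.066,0,.268),at(40.3,.095,0,.268),at(20.3,.095,0,.268)]).round(1).tolist())
a=cv2.imread('pics/s2_full.png');b=cv2.imread('pics/s1_full.png')
f=lambda i:cv2.resize(i[195:260,280:400],None,fx=6,fy=6,interpolation=cv2.INTER_CUBIC)
t=cv2.resize(cv2.imread('pics/t2_full.png')[145:250,265:365],None,fx=4,fy=4)
s=f(a);h=np.zeros((max(s.shape[0],0)+0,s.shape[1],3),np.uint8)
cv2.imwrite('pics/c3.png',np.hstack([cv2.resize(a[195:255,310:390],None,fx=5,fy=7,interpolation=cv2.INTER_CUBIC),t]))
"
```

```text
[0.62861825 0.0434543  0.25586454]
scene [[359.5, 232.0], [359.6, 224.9], [355.1, 231.1], [373.7, 227.2], [367.5, 236.2]]
top [[296.6, 172.2], [294.2, 173.8], [304.0, 167.8], [284.6, 163.1], [298.7, 154.7]]
```

View pics/c3.png

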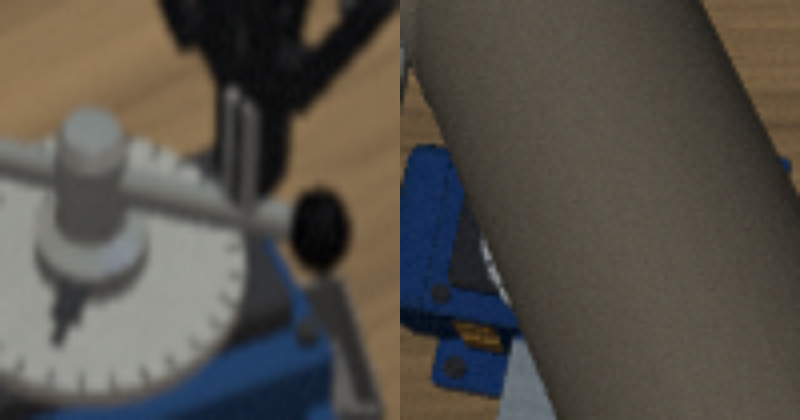

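```bash
python3 -c "
from h import *
p=np.array([.5967,.0855,.3571])
print(proj('scene',[p,p+[0,0,.013],p+[0,0,.02]]).round(1).tolist(), 'seen tip ~',(369,166.5))
p,M,o=pose();print(proj('scene',[p+[0,0,.013],p+[0,0,.02]]).round(1).tolist());print(p,o['q'].__repr__(),o['gripper_width'])
"
```

```text
[[368.8, 175.6], [369.2, 169.8], [369.3, 166.7]] seen tip ~ (369, 166.5)
[[359.8, 226.8], [359.9, 224.0]]
[0.62861825 0.0434543  0.25586454] array([ 0.24582263,  0.42107977, -0.5638938 ,  1.58281603,  0.23631742,
        1.20642329, -0.01118926]) 0.001914880303649093
```

The scene view shows the visible fingertip about 19 mm above the reported TCP, roughly grip_depth, in both pictures. At z=0.256 the tip therefore passed over the bar at about 0.275. I'll back off and come in lower.

```bash
python3 -c "
from h import *
goto(at(40.3,.066,.040,.238),130.3)"
```

```text
pos [0.6286 0.0435 0.2559] xang 110.2 tilt [-0. -0. -1.] F [ 0.5 -0.   0.4] t 4.25 q7 -0.01
slide [ 43.7 -18.2  17.9] roll -20.1
```

>>> send_rows(
  slide=[
    [0,0,-12],
    [10,-4,-12],
    [22,-9,-12],
    [34,-14,-12],
    [44,-18,-12],
    [44,-18,-2],
    [44,-18,10],
    [44,-18,18],
  ],
  roll=[0,-5,-10,-15,-20,-20,-20,-20],
  claw=[0,0,0,0,0,0,0,0],
)

```text
t: 4.92
eef_pos: [0.5962, 0.0779, 0.2363]
tool_rot: [-0.0, 0.422, 0.907, -0.001]
contact_force: [0.0, 0.0, -0.6]
gripper_width: -0.0
grasp_force: 0.0
```

```bash
python3 -c "
from h import *
arc(40.3,off=.017,z=.238)
save('scene','s4',(300,190,400,260),8)"
```

```text
b0 40.1 off0 0.0402 rad along 0.0654 F [ 0.   0.  -0.6] z 0.2363 t 4.92
[-3, 1, -2] -0.0
[-6, 1, -2] -0.1
[-9, 1, -2] -0.1
[-11, 1, -2] -0.1
[-14, 1, -2] -0.1
[-17, 0, -2] -0.2
[-20, 0, -2] -0.2
[-23, 0, -2] -0.2
```

View pics/s4.png

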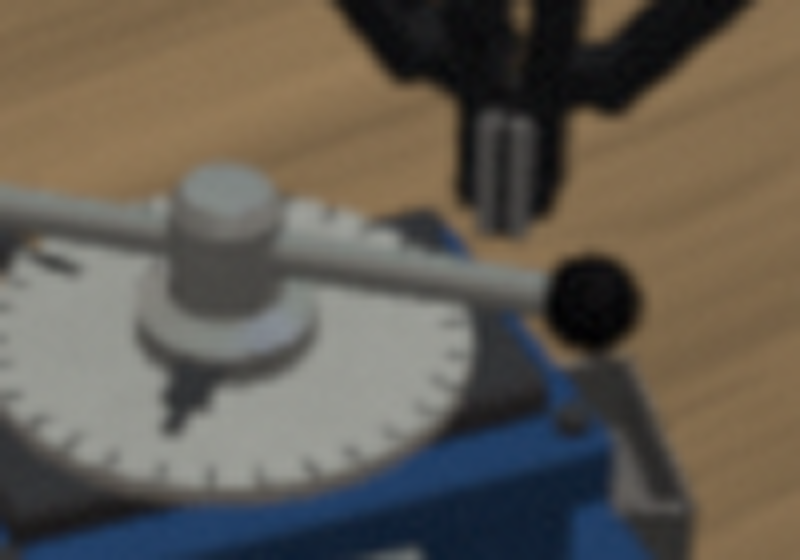

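The fingertip is now at crop (503,233), i.e. (362.8,219), behind the bar and with a gap to it.

```bash
python3 -c "
from h import *
p,M,o=pose();print(p)
print(proj('scene',[p+[0,0,d] for d in (0,.01,.015,.02,.025)]).round(1).tolist())"
```

```text
[0.59531924 0.07735061 0.23446129]
[[362.5, 226.9], [362.7, 223.1], [362.8, 221.1], [362.9, 219.2], [363.0, 217.2]]
```

>>> send_rows(
  slide=[
    [-4,1,-1],
    [-8,1,-1],
    [-12,1,-1],
    [-15,1,-1],
    [-18,1,-1],
    [-20,1,-1],
    [-22,1,-1],
    [-24,1,-1],
  ],
  roll=[0,0,0,0,0,0,0,0],
  claw=[0,0,0,0,0,0,0,0],
)

```text
t: 5.63
eef_pos: [0.6128, 0.0611, 0.239]
tool_rot: [0.0, 0.421, 0.907, 0.0]
contact_force: [0.4, 0.2, 0.6]
gripper_width: 0.002
grasp_force: 0.0
```

```bash
python3 -c "
from h import *
arc(20.3,off=.016,z=.236)"
```

```text
b0 40.2 off0 0.0165 rad along 0.0674 F [0.4 0.2 0.6] z 0.239 t 5.63
[-3, -1, 3] 2.5
[-6, 0, 3] 5.0
[-9, 0, 3] 7.5
[-12, 0, 3] 10.0
[-15, 1, 3] 12.5
[-18, 1, 3] 14.9
[-21, 0, 3] 17.4
[-24, 0, 3] 19.9
```

>>> send_rows(
  slide=[
    [-3,0,1],
    [-6,0,1],
    [-9,0,1],
    [-12,0,1],
    [-15,1,1],
    [-18,1,1],
    [-21,1,1],
    [-24,1,1],
  ],
  roll=[2.5,5,7.5,10,12.5,15,17.5,20],
  claw=[0,0,0,0,0,0,0,0],
)

```text
t: 6.3
eef_pos: [0.6286, 0.0452, 0.2382]
tool_rot: [-0.001, 0.572, 0.82, 0.001]
contact_force: [-2.2, 3.4, 1.8]
gripper_width: -0.003
grasp_force: 1.5
```

```bash
cat >> h.py <<'E'
def bar(tag,lo=-90,hi=60):
    "bar angle by finding the dark ball_a and ball_b in the scene picture"
    save('scene',tag);g=cv2.GaussianBlur(cv2.imread(f'pics/{tag}.png',0).astype(np.float32),(0,0),1.0)
    A=np.arange(lo,hi,.25)
    t=np.linspace(0,2*np.pi,40,endpoint=False)
    for s,nm in((0,'a'),(180,'b')):
        sc=[]
        for a in A:
            uv=proj('scene',[at(a+s,.095,0,.268)])[0]
            smp=lambda r:cv2.remap(g,(uv[0]+r*np.cos(t)).astype(np.float32)[None],(uv[1]+r*np.sin(t)).astype(np.float32)[None],1)
            sc.append(smp(8.).mean()-max(smp(2.).max(),smp(4.).max()))
        i=np.argsort(sc)[::-1][:4];print(nm,A[i],np.round(np.array(sc)[i],1))
E
python3 -c "
from h import *
g0=cv2.imread('pics/s0.png')
bar('b1')
arc(-4,off=.016,z=.237)"
```

```text
a [19.5  19.75 19.25 20.  ] [44.1 44.  44.  43.8]
b [25.   24.75 24.5  25.25] [44.2 42.7 40.2 39.5]
b0 20.0 off0 0.0175 rad along 0.0671 F [-0.4  2.3  2.2] z 0.2382 t 6.35
[-4, 0, 1] 3.0
[-7, 0, 1] 6.0
[-11, 1, 1] 9.0
[-15, 1, 1] 12.0
[-19, 1, 1] 15.0
[-22, 1, 1] 18.0
[-26, 0, 1] 21.0
[-30, 0, 1] 24.0
```

>>> send_rows(
  slide=[
    [-4,0,0],
    [-7,0,0],
    [-11,1,0],
    [-15,1,0],
    [-19,1,0],
    [-22,1,0],
    [-26,0,0],
    [-29,0,0],
  ],
  roll=[3,6,9,12,15,18,21,24],
  claw=[0,0,0,0,0,0,0,0],
)

```text
t: 7.02
eef_pos: [0.6395, 0.0177, 0.2383]
tool_rot: [-0.0, 0.73, 0.683, 0.001]
contact_force: [0.3, 3.8, 0.9]
gripper_width: 0.003
grasp_force: 1.6
```

```bash
python3 -c "
from h import *
bar('b2')
arc(-28,off=.016,z=.237)"
```

```text
a [-4.5  -4.25 -4.   -4.75] [41.1 41.1 39.8 38.6]
b [  0.5    0.75   0.25 -51.75] [14.7 14.7 12.3 11.9]
b0 -4.0 off0 0.0166 rad along 0.0666 F [1.  2.3 0.9] z 0.2383 t 7.07
[-4, 0, 1] 3.0
[-7, 1, 1] 6.0
[-11, 1, 1] 9.0
[-14, 1, 1] 12.0
[-18, 1, 1] 15.0
[-22, 1, 1] 18.0
[-25, 1, 1] 21.0
[-29, 0, 1] 24.0
```

>>> send_rows(
  slide=[
    [-4,0,0],
    [-7,1,0],
    [-11,1,0],
    [-14,1,0],
    [-18,1,0],
    [-22,1,0],
    [-25,1,0],
    [-29,0,0],
  ],
  roll=[3,6,9,12,15,18,21,24],
  claw=[0,0,0,0,0,0,0,0],
)

```text
t: 7.73
eef_pos: [0.638, -0.0113, 0.2384]
tool_rot: [0.0, 0.856, 0.517, 0.001]
contact_force: [3.1, 3.1, -0.2]
gripper_width: -0.002
grasp_force: 1.8
```

```bash
python3 -c "
from h import *
bar('b3')
arc(-52,off=.016,z=.237)"
```

```text
a [-29.25 -29.   -28.75 -29.5 ] [63.1 62.4 60.3 59.8]
b [-54.25 -54.   -54.5  -53.75] [10.9 10.5 10.4 10.1]
b0 -28.0 off0 0.0153 rad along 0.0661 F [1.6 1.3 1.4] z 0.2383 t 7.78
[-3, 1, 1] 3.0
[-7, 1, 1] 6.0
[-10, 1, 1] 9.0
[-14, 2, 1] 12.0
[-17, 2, 1] 15.0
[-21, 2, 1] 18.0
[-24, 1, 1] 21.0
[-28, 1, 1] 24.0
```

>>> send_rows(
  slide=[
    [-3,1,0],
    [-7,1,0],
    [-10,1,0],
    [-14,2,0],
    [-17,2,0],
    [-21,2,0],
    [-25,1,0],
    [-28,1,0],
  ],
  roll=[3,6,9,12,15,18,21,24],
  claw=[0,0,0,0,0,0,0,0],
)

```text
t: 8.45
eef_pos: [0.6253, -0.037, 0.2383]
tool_rot: [-0.0, 0.945, 0.328, 0.001]
contact_force: [1.0, 3.4, 1.9]
gripper_width: -0.002
grasp_force: 1.6
```

```bash
python3 -c "
from h import *
bar('b4')
arc(-62,off=.016,z=.237)"
```

```text
a [-53.75 -53.5  -54.   -54.25] [57.2 57.2 57.2 56.1]
b [-21.75 -22.   -21.5  -22.25] [7.8 7.4 7.2 7.1]
b0 -51.9 off0 0.0155 rad along 0.0661 F [0.6 2.8 1.3] z 0.2383 t 8.5
[-1, 0, 1] 1.3
[-3, 0, 1] 2.5
[-4, 1, 1] 3.8
[-6, 1, 1] 5.0
[-7, 1, 1] 6.3
[-8, 1, 1] 7.5
[-10, 2, 1] 8.8
[-11, 2, 1] 10.1
```

>>> send_rows(
  slide=[
    [-1,0,0],
    [-3,0,0],
    [-5,1,0],
    [-7,1,0],
    [-9,1,0],
    [-11,2,0],
    [-12,2,0],
    [-12,2,0],
  ],
  roll=[1,3,5,7,9,10,11,11],
  claw=[0,0,0,0,0,0,0,0],
)

```text
t: 9.17
eef_pos: [0.6168, -0.0466, 0.2381]
tool_rot: [-0.0, 0.972, 0.236, 0.0]
contact_force: [2.0, 2.3, 1.2]
gripper_width: 0.002
grasp_force: 1.3
```

```bash
python3 -c "
from h import *
bar('b5')
arc(-66.5,off=.016,z=.237)
im=cv2.imread('pics/b5.png')[190:260,275:375];cv2.imwrite('pics/b5c.png',cv2.resize(im,None,fx=8,fy=8,interpolation=cv2.INTER_CUBIC))
print(((proj('scene',[at(-158.4,.047,0,.24),at(-158.4,.063,0,.24)])-[275,190]+.5)*8-.5).round())"
```

```text
a [-64.25 -64.5  -64.   -64.75] [52.4 51.9 51.7 50.6]
b [-67.25 -67.   -67.5  -66.75] [17.1 15.1 15.1 13. ]
b0 -62.7 off0 0.0161 rad along 0.0664 F [2.4 2.4 2.2] z 0.2381 t 9.22
[-1, 0, 1] 0.5
[-1, 0, 1] 0.9
[-2, 0, 1] 1.4
[-2, 0, 1] 1.9
[-3, 0, 1] 2.4
[-3, 0, 1] 2.8
[-4, 0, 1] 3.3
[-4, 1, 1] 3.8
[[282. 271.]
 [234. 251.]]
```

View pics/b5c.png

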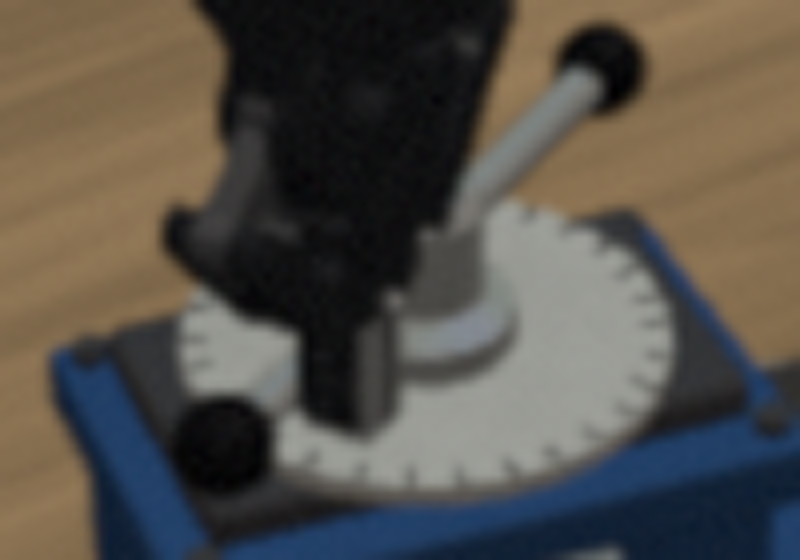

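The balls are at crop (222,443) and (601,68), which puts the bar about 4° short of the line. The gripper hides the pointer. I'll make one last small push.

>>> send_rows(
  slide=[
    [-1,0,0],
    [-2,0,0],
    [-3,0,0],
    [-4,0,0],
    [-4.5,0,0],
    [-4.5,0,0],
    [-4.5,0,0],
    [-4.5,0,0],
  ],
  roll=[1,2,3,4,4,4,4,4],
  claw=[0,0,0,0,0,0,0,0],
)

```text
t: 9.88
eef_pos: [0.6125, -0.0492, 0.2378]
tool_rot: [0.0, 0.98, 0.201, -0.0]
contact_force: [3.4, -1.1, 1.3]
gripper_width: -0.001
grasp_force: 1.3
```

```bash
python3 -c "
from h import *
print(atz('scene',(np.array([[222,443],[601,68]])+.5)/8-.5+[275,190],.268))
P=atz('scene',(np.array([[222,443],[601,68]])+.5)/8-.5+[275,190],.268);d=P[0]-P[1];print(np.degrees(np.arctan2(d[1],d[0])))
bar('b6')
arc(-66.5,off=.05,z=.237)"
```

```text
[[ 0.61296663 -0.08182171  0.268     ]
 [ 0.53063592  0.08970681  0.268     ]]
-64.35980076257658
a [-68.5  -68.25 -68.75 -68.  ] [46.6 46.5 45.6 45.5]
b [-71.5  -71.25 -71.   -71.75] [24.5 23.6 21.7 20.1]
b0 -66.8 off0 0.0159 rad along 0.0658 F [3.7 0.3 1. ] z 0.2378 t 9.93
[4, 0, 1] -0.0
[9, 0, 1] -0.1
[13, 0, 1] -0.1
[17, 0, 1] -0.1
[22, 0, 1] -0.2
[26, 0, 1] -0.2
[30, 0, 1] -0.2
[34, 0, 1] -0.3
```

The bar is at the target. I'll back straight off, then go up and away.

>>> send_rows(
  slide=[
    [8,0,0],
    [20,0,0],
    [35,0,0],
    [35,0,-30],
    [35,0,-65],
    [35,0,-100],
    [35,0,-140],
    [35,0,-160],
  ],
  roll=[0,0,0,0,0,0,0,0],
  claw=[0,0,0,0,0,0,0,0],
)

```text
t: 10.6
eef_pos: [0.6453, -0.0346, 0.4023]
tool_rot: [0.0, 0.979, 0.201, 0.002]
contact_force: [0.4, -0.0, 0.1]
gripper_width: 0.001
grasp_force: 0.0
```

>>> send_rows(
  slide=[
    [0,35,0],
    [0,70,0],
    [0,105,0],
    [0,140,0],
    [0,175,0],
    [0,210,0],
    [0,240,0],
    [0,240,0],
  ],
  roll=[0,0,0,0,0,0,0,0],
  claw=[0,0,0,0,0,0,0,0],
)

```text
t: 11.27
eef_pos: [0.7387, -0.2632, 0.3938]
tool_rot: [0.001, 0.98, 0.197, -0.003]
contact_force: [-0.2, -1.3, -0.6]
gripper_width: -0.0
grasp_force: 0.0
```

```bash
python3 -c "
from h import *
bar('b7');save('top','t7',(265,145,365,250),4)
a=cv2.imread('pics/b7.png')[190:260,275:375];a=cv2.resize(a,(400,420),interpolation=cv2.INTER_CUBIC)
cv2.imwrite('pics/f7.png',np.hstack([a,cv2.imread('pics/t7.png')]))"
```

```text
a [-68.5  -68.75 -68.25 -69.  ] [47.7 47.4 47.3 46.8]
b [-71.5  -71.25 -71.   -70.75] [24.6 23.8 22.  20.1]
```

View pics/f7.png

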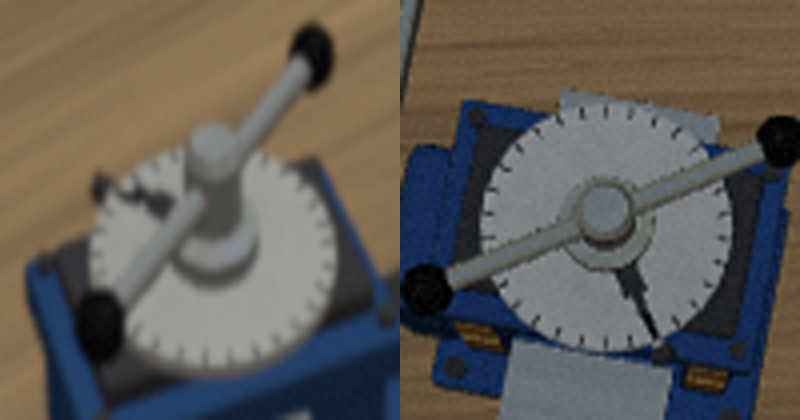

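In the top crop the pointer, at about (632,290), runs straight into the long line that ends at (656,337). The handle is on the mark, the finger is clear, and nothing near the mill has shifted.

```bash
python3 -c "
from station import bot
print(bot.hand_in())"
```

```text
the job is handed in; nothing more can be done
None
```

The T-bar pointer stands on the dial's long line (within about 1° by the scene camera), reached from the open side with contact forces of about 5 N or less; the finger is clear and the job is handed in, with no verdict returned.

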